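# Refit the tube heater's control module and hold its reset

### The job

The tube heater on the blood-sampling bench has lost its control module: plug the grey block module from the steel tray fully home in the rectangular socket in the heater's top and let go of it. Then take the metal stylus out of the tube rack, reach its thin tip down through the small round hole in the heater's top and press the recessed reset button all the way down with it. Finish while the gripper still holds the stylus and keeps the button down; leave the tubes and all the other things on the bench standing where they are.

Things in the scene. Friction and masses are not known exactly. Their poses are not given: they have to be found in the camera images.
- heater: tube heater, fixed: white and grey box 180 (x) x 200 (y) x 92 mm high with a flat top panel. Origin: centre of its underside; -x is its front (dark blank display), roughly towards the robot. On the rear half of its top is an aluminium tube block, 12 mm high, over local x 13 to 79 mm, with two short capped tubes that rise to 49 mm above the panel.
- socket (a point): centre of the mouth of the rectangular socket, level with the top panel, in the heater's front half on its right (-y) side, 45 mm ahead of and 45 mm to the right of the heater's centre. Its axes are the heater's: the hole is 24 mm along x and 32 mm along y, with a 2 mm chamfer, 44 mm deep, with upright walls.
- reset_hole (a point): centre of the mouth of the round reset hole, level with the top panel, in the front half on the left (+y) side, 90 mm from the socket. Diameter 15 mm, upright. The flat top of the reset button lies 22 mm below this mouth. Axes are the heater's.
- reset_button (a joint): travel of the recessed reset button in m: 0 released, 0.006 fully down. It moves straight down on a spring (2 N to start it, 5 N when fully down) and comes back up when let go.
- button_top (a point): centre of the flat top of the reset button, a plain grey upright cylinder 12 mm in diameter in the bottom of the reset hole.
- module_grip (a point): centre of the 30 (x) x 40 (y) x 48 mm head of the control module, a loose grey block (70 g) upright in the tray, z up. Under the head: black foot 22 (x) x 30 (y) mm, 22 mm long, its last 4 mm stepped in to 18 x 26. This point is 24 mm above the shoulder, 46 mm above the foot's end. It fits with its x along the socket's x, either way round; home when the shoulder rests on the panel.
- module_shoulder (a point): the middle of the underside of the module's head (the shoulder), 22 mm above the foot's end, 24 mm below module_grip; same axes.
- tray: fixed steel tray 160 (x) x 110 (y) x 18 mm high, walls and floor 3 mm. Origin: centre of its underside. It holds the module and a round cap.
- rack: fixed white tube rack, 150 (x) x 54 (y) x 56 mm high, with 2 rows of 6 square cells (18 mm wide, pitch 24 mm). Origin: centre of its underside. The stylus and two capped tubes stand in cells of it, at least 48 mm apart along the rack; which one stands where varies.
- stylus: metal stylus (60 g), loose, upright in the rack, z up. Origin: on its axis under its flange (24 mm diameter, 4 mm thick), which rests on the rack's top. Above: round handle 14 mm diameter, its top 90 mm above the origin (146 mm above the bench at the start, far taller than the tubes). Below: collar 16 mm diameter, 10 mm long, loose in the cell, then a thin shaft. Lifts straight up.
- stylus_grip (a point): point on the stylus's axis on the handle, 60 mm above the flange's underside, 106 mm above the tip, 30 mm below the handle's top. It may be gripped from any side.
- stylus_tip (a point): the stylus's tip: end of the 6 mm thick, 36 mm long shaft, 46 mm below the flange's underside.
- tube_a: bystander: capped sample tube 79 mm tall, 18 mm wide at the cap, loose, upright in the rack (top 85 mm above the bench). Origin at its bottom.
- tube_b: bystander: another such tube in the rack.
- cap: bystander: loose round stepped cap, 34 mm diameter, 34 mm tall, in the tray about 80 mm from the module. Origin at its bottom.
- jar: bystander: loose specimen jar, 64 mm diameter, 75 mm tall, behind the heater on the left. Origin at its bottom.
- bottle: bystander: loose small white bottle, 48 mm diameter, 120 mm tall, behind the heater on the right. Origin at its bottom.
- tape: bystander: loose roll of tape lying flat in front of the heater, 64 mm diameter, 22 mm high. Origin at its underside.
Mind the look-alikes: they are no part of the job. What is shaped like the part that bears module_grip but blue is not meant.

How it is judged:
On the way, in this order (a step that is already met when the one before it is completed fails the run):
1. the module sits fully home in the socket and is let go (horizontal distance between module_shoulder and socket below 0.004 m and z of module_shoulder in the frame of socket between -0.004 and 0.003 m and angle between the x axis of module_grip and the x axis of socket, either way round below 0.15 rad and angle between module_grip's own z axis and vertical below 0.08 rad and contact force between the fingers and module below 0.1 N), for 0.2 s.
2. the stylus, held by the gripper, holds the reset button down through the hole (value of joint reset_button above 0.004 m and contact force between stylus and reset_button above 1.5 N and z of stylus_tip in the frame of reset_hole below -0.02 m and horizontal distance between stylus_tip and reset_hole below 0.008 m and contact force between the fingers and stylus above 2 N), for 0.3 s.
At the end, for the whole second after the job is handed in: Module: shoulder within 3 mm of the panel, 4 mm of the socket's centre, square within 0.15 rad, upright. Stylus: gripped (over 2 N), within 0.3 rad of upright, tip through the hole, pressing the reset button more than 4 of its 6 mm down with over 1.5 N (all of step 2 and horizontal distance between module_shoulder and socket below 0.004 m and z of module_shoulder in the frame of socket between -0.004 and 0.003 m and angle between the x axis of module_grip and the x axis of socket, either way round below 0.15 rad and angle between module_grip's own z axis and vertical below 0.08 rad and angle between stylus's own z axis and vertical below 0.3 rad); the arm keeps its last pose, push and grip.
It fails at once if a tube in the rack is displaced by more than 30 mm or knocked over (distance of any of tube_a, tube_b from where it was at the start of the episode above 0.03 m or angle between any of tube_a, tube_b's own z axis and vertical above 0.6 rad).
It fails at once if the cap in the tray is displaced by more than 30 mm or knocked over (distance of cap from where it was at the start of the episode above 0.03 m or angle between cap's own z axis and vertical above 0.6 rad).
It fails at once if the jar, bottle or tape roll is displaced by more than 30 mm or knocked over (distance of any of jar, bottle, tape from where it was at the start of the episode above 0.03 m or angle between any of jar, bottle, tape's own z axis and vertical above 0.6 rad).
It also fails if it takes over 58 s, if anything falls off the work surface, if the arm or the gripper's body presses on something with over 40 N, if the wrist force passes 120 N, or if a joint passes its speed limit or range.

### The arm

A 6-joint arm with a two-finger parallel gripper is mounted at the origin on the work surface. World frame = base frame: x ahead of the robot, y to its left, z up, the work surface at z = 0. Lengths are in m, angles in rad, forces in N, time in s.
With the tool pointing down it reaches from about 0.35 to 0.8 m from the base axis. Payload 7.3 kg.
Tool frame: the origin (TCP) lies at the very end of the fingers, on their centre line; the grasp point (between the pads) lies 19 mm behind it; z points along the fingers, y is the direction in which the jaws open and shut (so a half turn about z gives the same grasp; the last joint's range is limited). The gripper opens to 85 mm and grips with 20 to 120 N. Pads are 22 mm wide; open, the fingers measure 114 mm over their backs; the gripper's body (76 mm by 85 mm) begins 54 mm behind the grasp point. The pads swing forward as they close: fully open they stand 13 mm farther back than shut.
Start: joints at [-1.252, 0.342, 1.524, -0, 1.275, -0.146], TCP at [0.235, -0.469, 0.231] pointing down, gripper open.
Joint ranges: [-2.53, 2.53], [-0.77, 2.02], [0.04, 2.7], [-1, 4.14], [0.28, 2.66], [-3.11, 3.11]. Speed limits (rad/s): [2.57, 2.57, 3.14, 3.14, 3.14, 3.14].

### API

Orientations are given as a unit quaternion [w, x, y, z].
In Python, from rig import ctrl, imaging, close_job gives the robot as it stands. The module is installed in compiled form; this text tells all that it offers.
- The arm moves only by the tool arm_command, never from a script. Its argument "deltas" is a list of rows, each a list of 7 numbers: the shift along the world's x, y, z in mm, then the turn, a rotation vector about the world's x, y, z in rad, then the gripper's target within -1 to 1 (fully open at 1, half-way at 0, shut at -1). In form: [[x, y, z, rx, ry, rz, claw], ...]. A call has exactly 5 rows; each row shifts and turns the pose as measured when the row begins; what a row does not reach is not made up. A row lasts 1/12 s, in which the tool goes at most 41.7 mm and 7.16 degrees, less where a joint would pass 70% of its speed; a pose out of reach is approached as far as the arm can. A call with a gripper value outside its range is refused whole. The fingers move at their own pace and stop on an object; "grip_force" is the grip in N (left out, the last holds). Time passes only in rows, so rows that do not move let the fingers close, or fill a call up. It gives the time, the measured TCP pose, the force and the opening at its end, in the units of the state.
- ctrl.get_state(): the state, without advancing time (a new reading comes with each control period).
- imaging.read_camera(name): name is "scene" or "top" or "wrist"; returns the picture (420x560x3 uint8, red, green, blue); there is no depth.
- imaging.camera_info(name): a dict with "fov_y" (degrees; the focal length in pixels is half the picture's height over the tangent of half this angle, whatever the lens; pixels are square), "cx", "cy" (the principal point, pixels), "k1" (the pictures are not rectified: a ray, as slopes to the right and down, at radius r is drawn at 1 + k1 r^2 times it, then the intrinsics apply), "R" (3x3) and "t" (3): a world point X has camera coordinates R X + t. Camera axes: x right, y down, z forward; pixel columns grow to the right and rows downward; lengths in m; the calibration is good to about 2 mm. A picture is of the moment at which its call begins: read the wrist's pose just before it. camera_info takes no time and is no camera call; for the wrist camera it gives the pose at the moment of the call.
- close_job(): hands the job in, once; it reports no verdict.
The state is a dict: "time": time; "joints": joint angles; "joint_velocities": joint speeds; "effort": joint torques, N m; "ee_pos": TCP position; "orientation": TCP orientation; "force": force on the tool from outside, world axes, zero at the start; "moment": the same for the moment, N m; "width": finger opening in m.
Only numpy, scipy, OpenCV 4.12 (cv2) and the standard library are available. Lean on these libraries where they do the work, as an engineer would, in place of code of your own. Each camera call takes 0.05 s, during which the arm holds its last target.

## Working session

There is one attempt and no reset: what is moved stays moved. The work goes in short steps, Python scripts to look and compute and a tool call to move; the robot and the scene stay as the last step left them, time stands still between calls to the robot, and variables do not carry over. Pictures are saved under pics/ and viewed, and the job is handed in when it is done.

Besides the shell and the picture viewer there is one more tool, called after "Emit:" as a command line: name --pt "numbers of a row" for each row, then --argument value for the rest. arm_command: Moves the arm, as the interface text tells. Its arguments: {"type":"object","properties":{"deltas":{"type":"array","items":{"type":"array","items":{"type":"number"}}},"grip_force":{"type":"number"}},"required":["deltas"]}

```bash
mkdir -p pics
cat > h.py <<'E'
import numpy as np, cv2, json
from rig import ctrl, imaging
def info(n):
    i=imaging.camera_info(n); return i
def K(i):
    f=210/np.tan(np.radians(i["fov_y"])/2)
    return f
def ray(i,u,v):
    f=K(i); d=np.array([(u-i["cx"])/f,(v-i["cy"])/f]); rd=np.hypot(*d); r=rd
    for _ in range(50): r=rd/(1+i["k1"]*r*r)
    if rd>0: d=d*r/rd
    R=np.array(i["R"]);t=np.array(i["t"])
    o=-R.T@t; w=R.T@np.array([d[0],d[1],1]); return o,w/np.linalg.norm(w)
def onz(i,u,v,z):
    o,w=ray(i,u,v); return o+w*(z-o[2])/w[2]
def proj(i,X):
    c=np.array(i["R"])@np.array(X)+np.array(i["t"]); x=c[:2]/c[2]; r2=x@x
    x=x*(1+i["k1"]*r2); return x*K(i)+np.array([i["cx"],i["cy"]])
def tri(rs):
    A=np.zeros((3,3));b=np.zeros(3)
    for o,w in rs:
        P=np.eye(3)-np.outer(w,w);A+=P;b+=P@o
    X=np.linalg.solve(A,b); return X,[np.linalg.norm((np.eye(3)-np.outer(w,w))@(X-o)) for o,w in rs]
def snap(n,fn):
    i=imaging.camera_info(n); im=imaging.read_camera(n); cv2.imwrite(fn,im[:,:,::-1])
    json.dump({k:(np.array(v).tolist()) for k,v in i.items()},open(fn[:-4]+'.json','w')); return i,im
def load(fn): return json.load(open(fn[:-4]+'.json')),cv2.imread(fn)
E
python3 - <<'E'
from h import *
for n in ["scene","top","wrist"]:
    i,im=snap(n,f"pics/{n}0.png"); print(n,i["fov_y"],i["cx"],i["cy"],i["k1"],-np.array(i["R"]).T@np.array(i["t"]))
print(ctrl.get_state())
E
```

```text
scene 51.83921536661538 285.50486822188356 210.61108092571243 -0.009687780963838639 [1.09573173 0.31966677 0.92129604]
top 54.28267137561535 279.28237147376456 207.27810583008622 -0.035230891117887644 [ 0.43423885 -0.04955449  1.01065751]
wrist 61.1817249548731 281.5611439191146 212.63199549902367 -0.017102669900710934 [ 0.30010023 -0.4370745   0.37329094]
{'time': 0.15, 'joints': array([-1.25200885e+00,  3.42570391e-01,  1.52478327e+00,  1.42270171e-05,
        1.27542505e+00, -1.46002481e-01]), 'joint_velocities': array([-0.0003451 , -0.00131365, -0.00316466, -0.00103608,  0.00203261,
        0.00040266]), 'effort': array([ 1.55361773e-03, -4.33907533e+01, -2.46148825e+01, -1.07050969e-04,
        5.81209461e-03, -8.15537845e-06]), 'ee_pos': array([ 0.23525068, -0.46900567,  0.23078661]), 'orientation': array([-5.91406114e-04,  9.73117909e-01,  2.30306718e-01, -4.43908515e-05]), 'force': array([ 0.63083243,  0.57088673, -0.21167471]), 'moment': array([ 0.01496085, -0.01489419,  0.00702109]), 'width': 0.08516730257289198}
```

View pics/scene0.png

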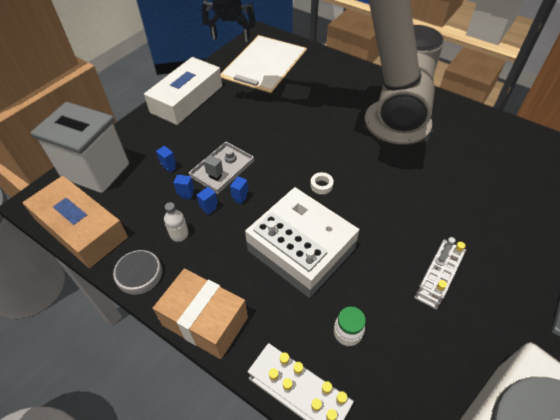

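View pics/top0.png

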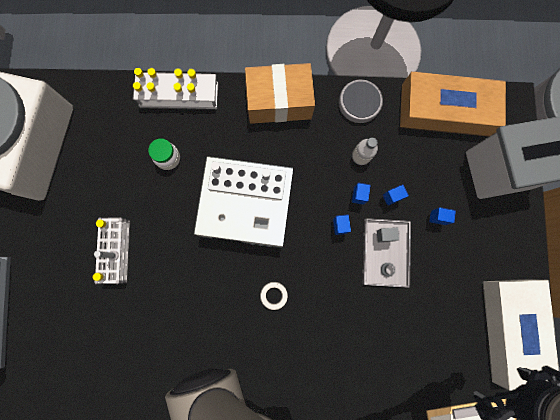

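View pics/wrist0.png

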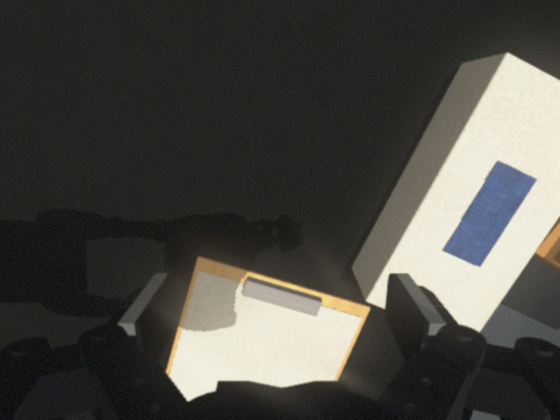

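Top view: the heater is near (245,202), its socket at (261,223) and reset hole at (222,217). The tray is at (388,253), holding a grey block at (388,235) and a round cap at (388,269). The rack is at (112,250). The blue look-alikes are at (361,193), (397,194), (343,225) and (446,216). Only the grey block in the tray fits the description. I'll enlarge it to confirm.

Run:
```python
from h import *
i,a=load("pics/top0.png"); j,b=load("pics/scene0.png")
def c(im,x0,y0,w,h): return cv2.resize(im[y0:y0+h,x0:x0+w],(400,300),interpolation=cv2.INTER_CUBIC)
o=np.vstack([np.hstack([c(a,335,200,100,75*1),c(b,175,130,100,75)]),np.hstack([c(a,190,155,112,84),c(a,70,215,84,63+12)[:300]])])
cv2.imwrite("pics/crop1.png",o)
o=np.vstack([np.hstack([c(b,235,180,132,99),c(b,400,225,100,75)]),np.hstack([c(a,60,210,100,75),c(a,335,210,104,78)])])
cv2.imwrite("pics/crop2.png",o)
for n,uv in [("heater",(245,202)),("tray",(388,253)),("rack",(112,250))]: print(n,onz(i,*uv,0.05))
```

```text
heater [0.59297974 0.01402962 0.05      ]
tray [ 0.47904437 -0.32554247  0.05      ]
rack [0.47269522 0.32018052 0.05      ]
```

View pics/crop1.png

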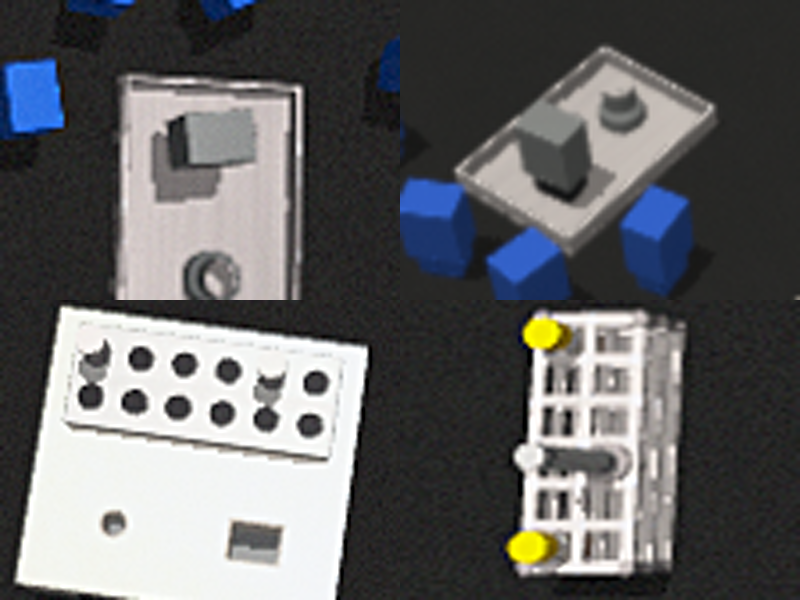

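View pics/crop2.png

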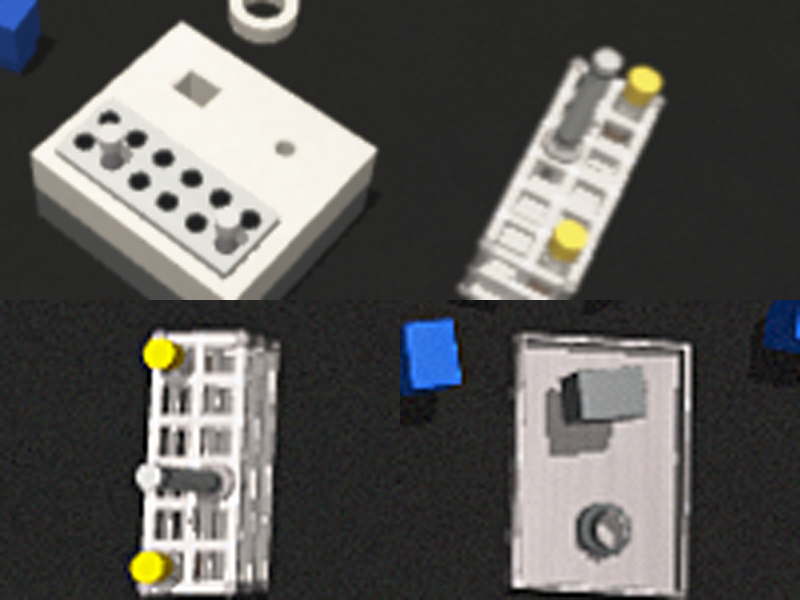

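Run:
```python
from h import *
it,_=load("pics/top0.png"); isn,_=load("pics/scene0.png")
def T(n,a,b):
    X,e=tri([ray(it,*a),ray(isn,*b)]); print(n,X.round(4),np.round(e,4))
T("modtop",(390.6,234.2),(214,162.5))
# crop2: heater scene (235,180) scale 400/132 ; top crop1 (190,155) scale 400/112
s=400/132;t=400/112
T("socket",(190+254/t,155+(541-300)/t),(235+198/s,180+88/s))
T("hole",(190+113/t,155+(522-300)/t),(235+285/s,180+148/s))
T("stylustop",(60+147/4,210+(477-300)/4),(400+(607-400)/4,225+60/4))
T("tubefar",(60+160/4,210+53/4),(400+170/4,225+240/4))
i,_=load("pics/wrist0.png"); print(np.array(i["R"]).round(3))
```

```text
modtop [ 0.5203 -0.3258  0.0589] [0.0046 0.0046]
socket [ 0.5397 -0.0246  0.0865] [0.0021 0.0021]
hole [0.5503 0.0647 0.086 ] [0.0014 0.0014]
stylustop [0.4593 0.3175 0.1397] [0.0003 0.0003]
tubefar [0.5316 0.3442 0.0747] [0.0011 0.0011]
[[ 0.448 -0.894 -0.002]
 [-0.856 -0.43   0.287]
 [-0.257 -0.127 -0.958]]
```

Both coarse triangulations fit: the socket and hole are 89.9 mm apart, and the heights come out about 6 mm low. Next I move the wrist camera over the tray and turn the jaws to lie along y.

Emit:
arm_command --pt "35 18 3 0 0 -0.093 1" --pt "35 18 3 0 0 -0.093 1" --pt "35 18 3 0 0 -0.093 1" --pt "35 18 3 0 0 -0.093 1" --pt "35 18 3 0 0 -0.093 1" --grip_force 40

```text
time: 0.57
ee_pos: [0.4084, -0.3791, 0.244]
orientation: [-0.002, 1.0, -0.016, -0.002]
force: [0.4, -0.3, 0.3]
width: 0.0853
```

Emit:
arm_command --pt "35 18 2 0 0 0 1" --pt "35 18 0 0 0 0 1" --pt "30 16 0 0 0 0 1" --pt "15 10 0 0 0 0 1" --pt "0 0 0 0 0 0 1"

```text
time: 0.98
ee_pos: [0.5343, -0.3077, 0.2448]
orientation: [-0.004, 1.0, -0.015, -0.002]
force: [0.4, 0.6, -0.1]
width: 0.0852
```

Run:
```python
from h import *
i,im=snap("wrist","pics/w1.png"); s=ctrl.get_state(); print(s["time"],s["ee_pos"],s["orientation"])
```

```text
1.0333 [ 0.53308113 -0.30857431  0.244619  ] [-0.00342738  0.99987229 -0.01547055 -0.00207826]
```

View pics/w1.png

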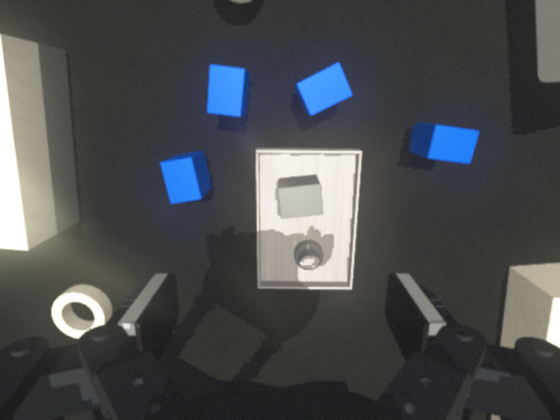

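The module's top face is at about (300,201) and the cap at (308,255), with a blue block at (186,177) outside the tray. I'll take a second, nearer view for the height.

Emit:
arm_command --pt "-20 -8 -20 0 0 -0.02 1" --pt "-15 -6 -20 0 0 -0.01 1" --pt "0 0 -25 0 0 0 1" --pt "0 0 -20 0 0 0 1" --pt "0 0 0 0 0 0 1"

```text
time: 1.45
ee_pos: [0.4924, -0.3256, 0.1575]
orientation: [-0.002, 0.999, -0.032, -0.002]
force: [-0.2, 0.5, -0.2]
width: 0.0855
```

Run:
```python
from h import *
i,im=snap("wrist","pics/w2.png"); s=ctrl.get_state(); print(s["time"],s["ee_pos"],s["orientation"])
cv2.imwrite("pics/w2c.png",cv2.resize(im[100:310,170:450,::-1],(800,600),interpolation=cv2.INTER_CUBIC))
_,a=load("pics/w1.png"); cv2.imwrite("pics/w1c.png",cv2.resize(a[160:250,240:360],(800,600),interpolation=cv2.INTER_CUBIC))
```

```text
1.5 [ 0.49306957 -0.32619265  0.15933408] [-0.00127036  0.99949473 -0.03173417 -0.00126783]
```

View pics/w2c.png

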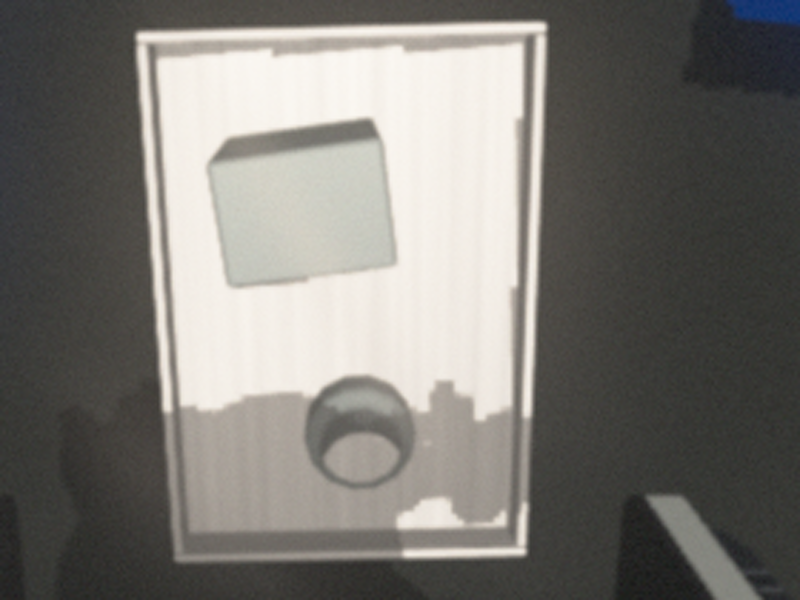

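View pics/w1c.png

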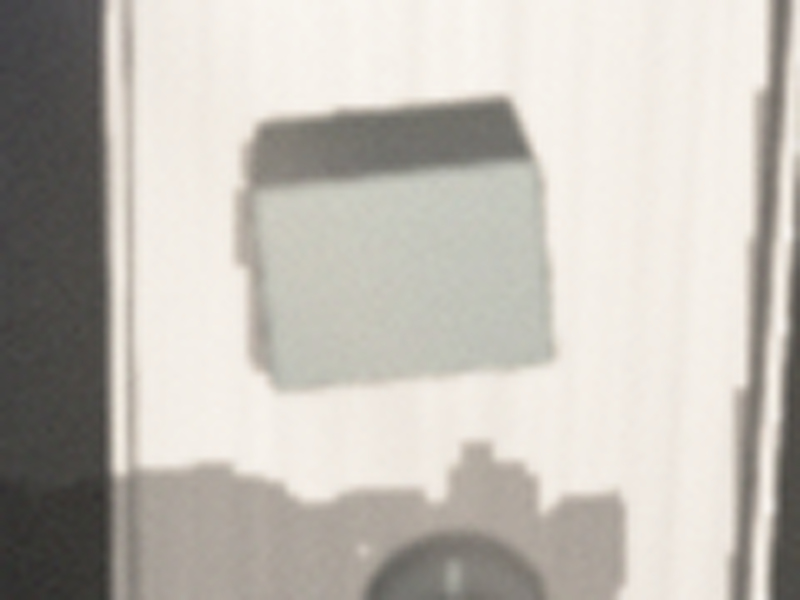

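The top-face corners read clearly in both enlarged views, so I triangulate them.

Run:
```python
from h import *
i2,_=load("pics/w2.png"); i1,_=load("pics/w1.png")
c2=np.array([(209,163),(381,136),(396,264),(232,287)])/(800/280)+[170,100]
c1=np.array([(256,188),(529,160),(554,356),(281,388)])/(800/120)+[240,160]
P=[]
for a,b in zip(c1,c2):
    X,e=tri([ray(i1,*a),ray(i2,*b)]); P.append(X); print(X.round(4),np.round(e,4))
P=np.array(P);print("centre",P.mean(0))
Q=np.array([onz(i2,*b,.073) for b in c2]); print(Q.round(4),Q.mean(0)); print(np.array([onz(i1,*b,.073) for b in c1]).mean(0))
for a,b in [(0,1),(3,2),(0,3),(1,2)]:
    d=Q[b]-Q[a];print(np.linalg.norm(d[:2]),np.degrees(np.arctan2(d[1],d[0])))
s=ctrl.get_state();from scipy.spatial.transform import Rotation as R
q=s["orientation"];M=R.from_quat([q[1],q[2],q[3],q[0]]).as_matrix();print(s["ee_pos"],M.round(4))
```

```text
[ 0.5352 -0.3042  0.0727] [0.0002 0.0002]
[ 0.5382 -0.3421  0.072 ] [0.0007 0.0007]
[ 0.5071 -0.3456  0.0633] [0.0003 0.0003]
[ 0.5061 -0.3067  0.0717] [0.0002 0.0002]
centre [ 0.52166075 -0.32461941  0.06990904]
[[ 0.5351 -0.3041  0.073 ]
 [ 0.5386 -0.3427  0.073 ]
 [ 0.5093 -0.3447  0.073 ]
 [ 0.5063 -0.3067  0.073 ]] [ 0.52232799 -0.32454749  0.073     ]
[ 0.52265431 -0.32430635  0.073     ]
0.03872458214906971 -84.76365539643778
0.038182194598086576 -85.36630495741468
0.02895955552244994 -174.8532125664199
0.029367044023771088 -175.9143785541832
[ 0.49306957 -0.32619265  0.15933408] [[ 0.998  -0.0634 -0.0025]
 [-0.0634 -0.998   0.0026]
 [-0.0026 -0.0025 -1.    ]]
```

Module centre is (0.5225, -0.3245), with its top at 0.070–0.073 against 0.073 expected and sides of 38.5 x 29.2 mm. Its yaw is +8.5° from the jaws.

Emit:
arm_command --pt "15 1 -10 0 0 0.08 1" --pt "14 1 -15 0 0 0.07 1" --pt "0 0 -15 0 0 0 1" --pt "0 0 -5 0 0 0 1" --pt "0 0 0 0 0 0 1"

```text
time: 1.92
ee_pos: [0.523, -0.3297, 0.1211]
orientation: [0.003, 0.999, 0.044, 0.002]
force: [0.2, -0.1, -0.4]
width: 0.0851
```

Emit:
arm_command --pt "0 5 -20 0.006 0.004 0 1" --pt "0 0 -25 0 0 0 1" --pt "0 0 -20 0 0 0 1" --pt "0 0 -10 0 0 0 1" --pt "0 0 0 0 0 0 1"

```text
time: 2.33
ee_pos: [0.525, -0.3292, 0.0533]
orientation: [0.004, 0.999, 0.042, 0.005]
force: [-0.6, 0.1, -0.1]
width: 0.0852
```

Run:
```python
from h import *
i,im=snap("wrist","pics/w3.png"); s=ctrl.get_state(); print(s["time"],s["ee_pos"],s["orientation"])
```

```text
2.3833 [ 0.52548406 -0.32954081  0.05438853] [0.00484435 0.99906741 0.042485   0.00598912]
```

View pics/w3.png

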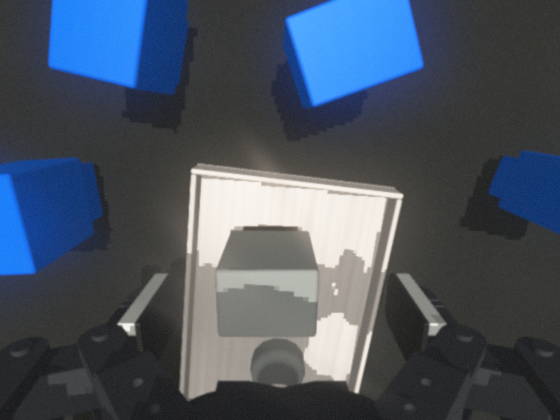

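The module is about 13 px (5 mm) left of the jaws' centre. The measured pose says the same, so I correct it.

Emit:
arm_command --pt "-2 4 0 0.009 0.012 0 1" --pt "-2 4 0 0.005 0.006 0 1" --pt "0 2 -5 0 0 0 1" --pt "0 0 -5 0 0 0 1" --pt "0 0 0 0 0 0 1"

```text
time: 2.8
ee_pos: [0.5235, -0.3208, 0.0501]
orientation: [-0.0, 0.999, 0.042, -0.0]
force: [-0.0, 0.7, -0.1]
width: 0.0854
```

Emit:
arm_command --pt "0 -2 -10 0 0 0 1" --pt "0 -1 -6 0 0 0 1" --pt "0 0 -3 0 0 0 1" --pt "0 0 0 0 0 0 1" --pt "0 0 0 0 0 0 1"

```text
time: 3.22
ee_pos: [0.5234, -0.324, 0.0286]
orientation: [-0.0, 0.999, 0.042, -0.0]
force: [-0.2, 0.2, 0.9]
width: 0.0852
```

Emit:
arm_command --pt "0 0 3 0 0 0 -0.3" --pt "0 0 0 0 0 0 -0.3" --pt "0 0 0 0 0 0 -0.3" --pt "0 0 0 0 0 0 -0.3" --pt "0 0 0 0 0 0 -0.3" --grip_force 50

```text
time: 3.63
ee_pos: [0.5236, -0.3243, 0.0324]
orientation: [-0.0, 0.999, 0.042, 0.0]
force: [0.1, -0.9, -0.5]
width: 0.0396
```

Emit:
arm_command --pt "0 0 0 0 0 0 -0.3" --pt "0 0 0 0 0 0 -0.3" --pt "0 0 5 0 0 0 -0.3" --pt "0 0 10 0 0 0 -0.3" --pt "0 0 10 0 0 0 -0.3"

```text
time: 4.05
ee_pos: [0.5224, -0.3233, 0.057]
orientation: [-0.002, 0.999, 0.042, -0.002]
force: [0.1, -0.9, -0.7]
width: 0.0396
```

Gripped at 39.6 mm and lifting. Next I carry it to where the wrist camera sees the heater top, turning it towards the heater's yaw.

Emit:
arm_command --pt "0 0 35 0 0 0 -0.3" --pt "0 0 38 0 0 0 -0.3" --pt "-10 10 35 0 0 0 -0.3" --pt "-10 25 30 0 0 -0.05 -0.3" --pt "-10 35 15 0 0 -0.05 -0.3"

```text
time: 4.47
ee_pos: [0.4906, -0.2556, 0.2179]
orientation: [-0.001, 1.0, -0.011, -0.001]
force: [1.3, -0.1, 0.1]
width: 0.0395
```

Emit:
arm_command --pt "-10 38 10 0 0 -0.05 -0.3" --pt "-10 38 5 0 0 -0.05 -0.3" --pt "-10 38 5 0 0 0 -0.3" --pt "-10 38 0 0 0 0 -0.3" --pt "-10 38 0 0 0 0 -0.3"

```text
time: 4.88
ee_pos: [0.4388, -0.061, 0.251]
orientation: [0.002, 0.998, -0.068, 0.008]
force: [1.4, 0.6, -0.2]
width: 0.0394
```

Emit:
arm_command --pt "0 35 0 0 0 0 -0.3" --pt "0 25 0 0 0 0 -0.3" --pt "0 10 0 0 0 0 -0.3" --pt "0 0 0 0 0 0 -0.3" --pt "0 0 0 0 0 0 -0.3"

```text
time: 5.3
ee_pos: [0.4346, 0.019, 0.2584]
orientation: [0.002, 0.998, -0.064, 0.014]
force: [-0.9, -0.8, 0.2]
width: 0.0393
```

Run:
```python
from h import *
i,im=snap("wrist","pics/w4.png"); s=ctrl.get_state(); print(s["time"],s["ee_pos"],s["orientation"])
```

```text
5.35 [0.4347437  0.01865842 0.25841542] [ 0.00183053  0.99780278 -0.06481502  0.01361176]
```

View pics/w4.png

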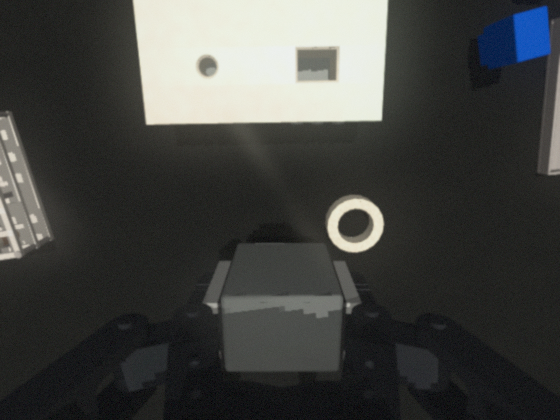

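Socket is at (317,64) and the hole at (207,65). I take a second view from further forward and level the tool.

Emit:
arm_command --pt "25 0 -5 0.003 0.02 0 -0.3" --pt "20 0 -10 0.003 0.01 0 -0.3" --pt "5 0 -10 0 0 0 -0.3" --pt "0 0 0 0 0 0 -0.3" --pt "0 0 0 0 0 0 -0.3"

```text
time: 5.77
ee_pos: [0.486, 0.0134, 0.2336]
orientation: [0.001, 0.998, -0.068, -0.001]
force: [0.2, -0.5, 0.2]
width: 0.0395
```

Run:
```python
from h import *
i,im=snap("wrist","pics/w5.png"); s=ctrl.get_state(); print(s["time"],s["ee_pos"],s["orientation"])
_,a=load("pics/w4.png")
f=lambda m,x,y:cv2.resize(m[y:y+75,x:x+200],(800,300),interpolation=cv2.INTER_CUBIC)
cv2.imwrite("pics/w45.png",np.vstack([f(a,170,30),f(im[:,:,::-1],170,100)]))
cv2.imwrite("pics/w5s.png",im[:,:,::-1])
```

```text
5.8167 [0.48560467 0.01347712 0.23357459] [ 5.96603435e-04  9.97700882e-01 -6.77518866e-02 -1.50877628e-03]
```

View pics/w5.png

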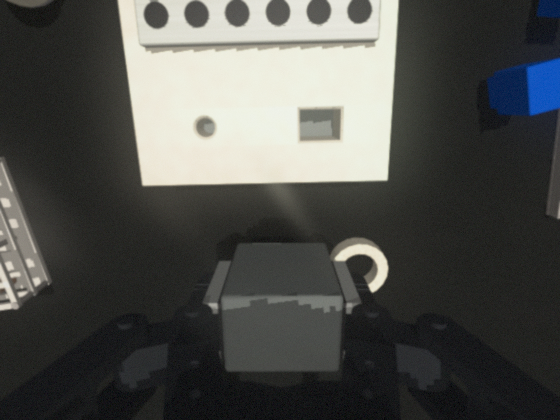

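View pics/w45.png

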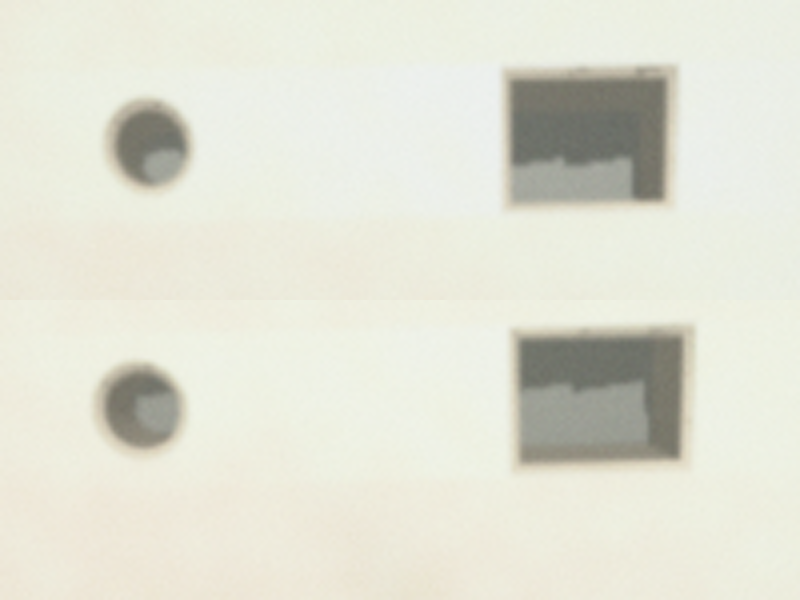

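Run:
```python
from h import *
from scipy.spatial.transform import Rotation as R
i4,_=load("pics/w4.png"); i5,_=load("pics/w5.png")
c4=np.array([(502,66),(677,66),(673,206),(504,208),(149,144)])/4+[170,30]
c5=np.array([(512,328),(693,326),(691,467),(515,470),(140,406)])/4+[170,100]-[0,75]
for n,a,b in zip("ABCDH",c4,c5):
    X,e=tri([ray(i4,*a),ray(i5,*b)]); print(n,X.round(4),np.round(e,4))
for i,c in((i4,c4),(i5,c5)):
    Q=np.array([onz(i,*p,.092) for p in c]); S=Q[:4].mean(0); print("socket",S.round(4),"hole",Q[4].round(4),np.linalg.norm(Q[4]-S))
    for a,b in [(0,1),(3,2),(0,3),(1,2)]:
        d=Q[b]-Q[a];print(np.linalg.norm(d[:2]).round(4),np.degrees(np.arctan2(d[1],d[0])).round(1))
    d=Q[4]-S;print(np.degrees(np.arctan2(d[1],d[0])))
# front edge from w5
e=[onz(i5,143,186,.092),onz(i5,388,181.5,.092)];d=e[0]-e[1];print("front",e,np.linalg.norm(d),np.degrees(np.arctan2(d[1],d[0])))
q=ctrl.get_state()["orientation"];M=R.from_quat([q[1],q[2],q[3],q[0]]).as_matrix();print("toolx",np.degrees(np.arctan2(M[1,0],M[0,0])),"z",M[:,2])
# held module top corners
for p in [(224,297),(341,297),(339,369),(221,368)]: print(np.round((onz(i5,*p,ctrl.get_state()["ee_pos"][2]+.041)-ctrl.get_state()["ee_pos"])@M,4))
```

```text
A [ 0.5554 -0.0092  0.0941] [0.0003 0.0003]
B [ 0.5511 -0.0439  0.0933] [0. 0.]
C [ 0.5246 -0.041   0.0932] [0.0002 0.0002]
D [ 0.5287 -0.0065  0.0927] [0.0003 0.0003]
H [0.5507 0.0644 0.0903] [0.0001 0.0001]
socket [ 0.5401 -0.0251  0.092 ] hole [0.5505 0.0643 0.092 ] 0.08997788996610374
0.0354 -97.3
0.0349 -96.7
0.0272 174.0
0.0268 173.1
83.3861634705548
socket [ 0.5398 -0.0255  0.092 ] hole [0.5507 0.064  0.092 ] 0.09013312871223086
0.0347 -97.1
0.0347 -96.8
0.0269 174.2
0.0267 174.2
83.06311193278776
front [array([0.51111912, 0.12365324, 0.092     ]), array([ 0.48762235, -0.07521389,  0.092     ])] 0.2002504310710612 83.26156462808704
toolx -7.769873652595243 z [-3.09145687e-03 -9.86018668e-04 -9.99994735e-01]
[ 0.0143 -0.0178 -0.0411]
[ 0.0142  0.0199 -0.041 ]
[-0.0139  0.0206 -0.0409]
[-0.0134 -0.0202 -0.041 ]
```

The checks agree: socket (0.540, -0.0253), panel height 0.090–0.094 (given 0.092), hole 90.0 mm away, front edge 200.2 mm and yaw -6.8°. The module is centred in the jaws within 0.6 mm. I move it over the socket.

Emit:
arm_command --pt "20 -15 -20 0 0 0.017 -0.3" --pt "20 -15 -25 0 0 0 -0.3" --pt "12 -8 -25 0 0 0 -0.3" --pt "3 -2 -10 0 0 0 -0.3" --pt "0 0 0 0 0 0 -0.3"

```text
time: 6.23
ee_pos: [0.54, -0.0292, 0.1555]
orientation: [0.001, 0.998, -0.059, 0.002]
force: [-0.1, 0.2, -1.3]
width: 0.0397
```

```bash
cat > st.py <<'E'
from h import *
from scipy.spatial.transform import Rotation as R
s=ctrl.get_state();q=s["orientation"];M=R.from_quat([q[1],q[2],q[3],q[0]]).as_matrix()
print(s["time"],(s["ee_pos"]*1000).round(1),"yaw",np.degrees(np.arctan2(M[1,0],M[0,0])).round(2),"tilt z",M[:2,2].round(4),"F",s["force"].round(1),s["width"].round(4))
E
python3 st.py
```

```text
Traceback (most recent call last):
  File "st.py", line 4, in <module>
    print(s["time"],(s["ee_pos"]*1000).round(1),"yaw",np.degrees(np.arctan2(M[1,0],M[0,0])).round(2),"tilt z",M[:2,2].round(4),"F",s["force"].round(1),s["width"].round(4))
                                                                                                                                                       ^^^^^^^^^^^^^^^^
AttributeError: 'float' object has no attribute 'round'
```

```bash
sed -i 's/,s\["width"\].round(4)/,round(float(s["width"]),4)/' st.py; python3 st.py
```

```text
6.2333 [540.  -29.2 155.5] yaw -6.81 tilt z [ 0.0033 -0.0021] F [-0.1  0.2 -1.3] 0.0397
```

Emit:
arm_command --pt "0 3 -8 0.002 0.004 0 -0.3" --pt "0 1.5 -8 0 0 0 -0.3" --pt "0 0.5 -8 0 0 0 -0.3" --pt "0 0 0 0 0 0 -0.3" --pt "0 0 0 0 0 0 -0.3"

```text
time: 6.65
ee_pos: [0.5382, -0.0221, 0.1336]
orientation: [-0.0, 0.998, -0.059, 0.001]
force: [-0.5, -0.5, 0.0]
width: 0.0397
```

```bash
python3 st.py; python3 -c "
from h import *
snap('wrist','pics/w6.png')"
```

```text
6.65 [538.2 -22.1 133.6] yaw -6.76 tilt z [ 0.0019 -0.    ] F [-0.5 -0.5  0. ] 0.0397
```

View pics/w6.png

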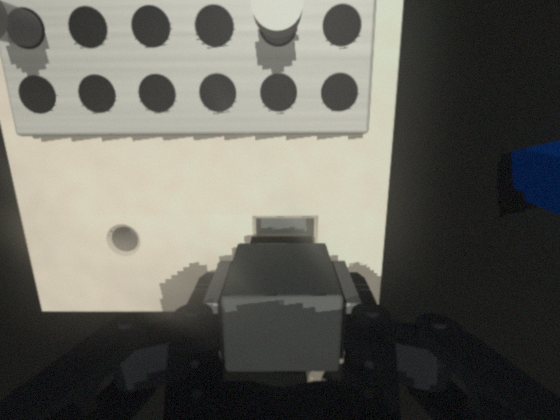

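Emit:
arm_command --pt "1.5 -2.5 0 0 0.002 0 -0.3" --pt "0 0 -2 0 0 0 -0.3" --pt "0 0 -2 0 0 0 -0.3" --pt "0 0 0 0 0 0 -0.3" --pt "0 0 0 0 0 0 -0.3"

```text
time: 7.12
ee_pos: [0.5407, -0.0247, 0.1311]
orientation: [0.0, 0.998, -0.059, 0.001]
force: [0.2, -0.7, -1.0]
width: 0.0393
```

```bash
python3 st.py
```

```text
7.1167 [540.7 -24.7 131.1] yaw -6.72 tilt z [ 0.003  -0.0007] F [ 0.2 -0.7 -1. ] 0.0393
```

Within about 0.7 mm, and the chamfer takes up that much. I descend slowly.

Emit:
arm_command --pt "-0.5 -0.3 -4 0 0.003 0 -0.3" --pt "0 0 -4 0 0 0 -0.3" --pt "0 0 -4 0 0 0 -0.3" --pt "0 0 -3 0 0 0 -0.3" --pt "0 0 0 0 0 0 -0.3"

```text
time: 7.53
ee_pos: [0.54, -0.0251, 0.1144]
orientation: [0.0, 0.998, -0.059, -0.0]
force: [0.3, 0.6, -0.1]
width: 0.0392
```

```bash
python3 st.py
```

```text
7.5333 [540.  -25.1 114.4] yaw -6.74 tilt z [-0.0006 -0.0007] F [ 0.3  0.6 -0.1] 0.0392
```

Emit:
arm_command --pt "0 0 -4 0 0 0 -0.3" --pt "0 0 -4 0 0 0 -0.3" --pt "0 0 -4 0 0 0 -0.3" --pt "0 0 -2 0 0 0 -0.3" --pt "0 0 -1 0 0 0 -0.3"

```text
time: 7.95
ee_pos: [0.5401, -0.0251, 0.099]
orientation: [0.0, 0.998, -0.059, -0.0]
force: [-8.3, 1.0, 25.2]
width: 0.0396
```

```bash
python3 st.py
```

```text
7.95 [540.1 -25.1  99. ] yaw -6.72 tilt z [-0.0002 -0.0008] F [-8.3  1.  25.2] 0.0396
```

The contact at z 99.0 is where home was predicted (99.4). I release.

Emit:
arm_command --pt "0 0 0 0 0 0 1" --pt "0 0 0 0 0 0 1" --pt "0 0 0 0 0 0 1" --pt "0 0 0 0 0 0 1" --pt "0 0 0 0 0 0 1"

```text
time: 8.37
ee_pos: [0.5405, -0.0251, 0.0992]
orientation: [0.001, 0.998, -0.059, 0.001]
force: [0.2, 0.2, -0.8]
width: 0.0856
```

Emit:
arm_command --pt "0 0 15 0 0 0 1" --pt "0 0 25 0 0 0 1" --pt "0 0 30 0 0 0 1" --pt "-20 0 30 0 0 0 1" --pt "-20 0 20 0 0 0 1"

```text
time: 8.78
ee_pos: [0.498, -0.0248, 0.2167]
orientation: [-0.0, 0.998, -0.059, -0.006]
force: [-0.1, 0.3, -0.0]
width: 0.0853
```

```bash
python3 st.py; python3 -c "
from h import *
i,im=snap('wrist','pics/w7.png')
j,b=snap('scene','pics/s1.png')
cv2.imwrite('pics/s1c.png',cv2.resize(b[180:292,240:370,::-1],(780,600)))"
```

```text
8.7833 [498.  -24.8 216.7] yaw -6.72 tilt z [-0.0112  0.0014] F [-0.1  0.3 -0. ] 0.0853
```

View pics/w7.png

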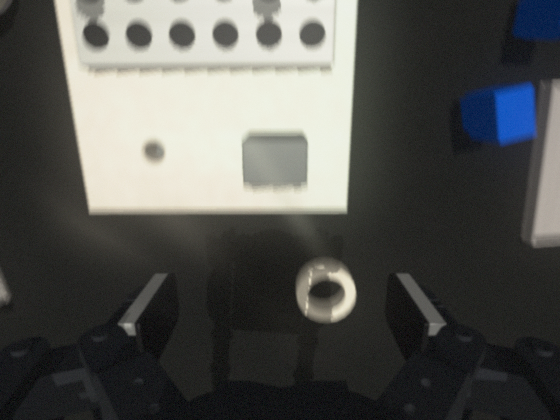

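View pics/s1c.png

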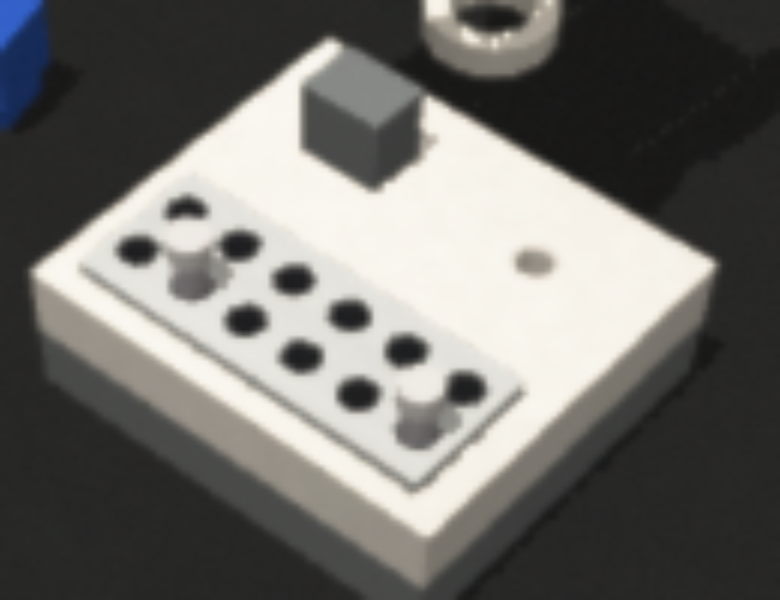

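The module is seated flush, with its shoulder on the panel and the fingers clear. Next, the stylus.

Emit:
arm_command --pt "-10 20 15 0 -0.006 0 1" --pt "-12 35 15 0 0 0 1" --pt "-12 37 10 0 0 0 1" --pt "-12 37 5 0 0 0 1" --pt "-12 37 0 0 0 0 1"

```text
time: 9.3
ee_pos: [0.4402, 0.1403, 0.2615]
orientation: [0.0, 0.998, -0.065, -0.001]
force: [1.7, 0.6, -0.4]
width: 0.0852
```

Emit:
arm_command --pt "-10 37 0 0 0 0 1" --pt "-10 37 0 0 0 0 1" --pt "-10 37 0 0 0 0 1" --pt "-5 30 0 0 0 0 1" --pt "0 0 0 0 0 0 1"

```text
time: 9.72
ee_pos: [0.4008, 0.2938, 0.2574]
orientation: [-0.0, 0.998, -0.064, -0.002]
force: [-0.9, 0.0, -0.5]
width: 0.0859
```

```bash
python3 st.py; python3 -c "
from h import *
i,im=snap('wrist','pics/w8.png')"
```

```text
9.7167 [400.8 293.8 257.4] yaw -7.29 tilt z [-0.0045  0.001 ] F [-0.9  0.  -0.5] 0.0859
```

View pics/w8.png

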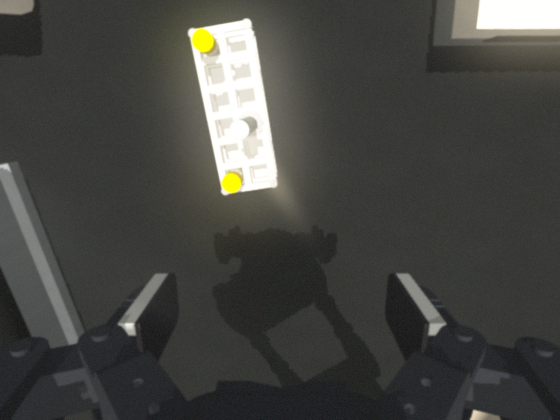

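The stylus top is at (240,128), with the yellow-capped tubes at (203,41) and (232,183). I take a second view.

Emit:
arm_command --pt "15 8 -10 0 -0.003 0 1" --pt "15 8 -12 0 0 0 1" --pt "5 0 -8 0 0 0 1" --pt "0 0 0 0 0 0 1" --pt "0 0 0 0 0 0 1"

```text
time: 10.18
ee_pos: [0.4377, 0.3061, 0.2222]
orientation: [0.002, 0.998, -0.063, -0.003]
force: [-0.8, 0.2, 0.2]
width: 0.0857
```

```bash
python3 st.py; python3 -c "
from h import *
i,im=snap('wrist','pics/w9.png')
_,a=load('pics/w8.png')
f=lambda m,x,y:cv2.resize(m[y:y+60,x:x+80],(400,300),interpolation=cv2.INTER_CUBIC)
cv2.imwrite('pics/w89.png',np.hstack([f(a,200,95),f(im[:,:,::-1],220,160)]))"
```

```text
10.1833 [437.7 306.1 222.2] yaw -7.25 tilt z [-0.006  -0.0046] F [-0.8  0.2  0.2] 0.0857
```

View pics/w9.png

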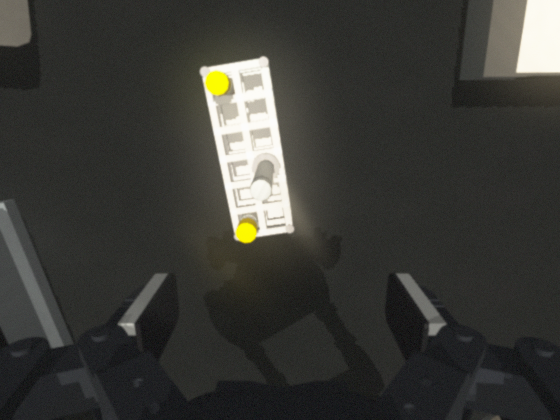

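View pics/w89.png

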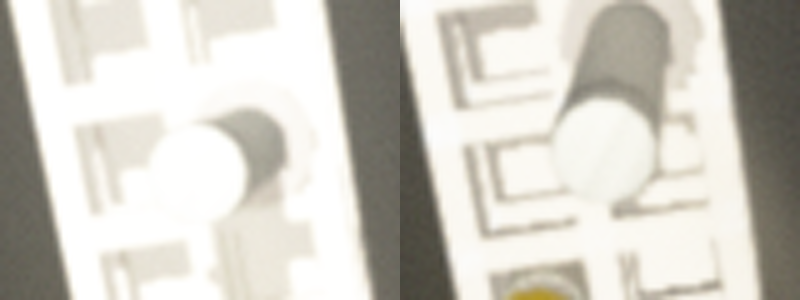

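Run:
```python
from h import *
a,_=load("pics/w8.png");b,_=load("pics/w9.png")
X,e=tri([ray(a,239.8,129.8),ray(b,261.2,190)]);print(X,e)
print(onz(a,239.8,129.8,.146),onz(b,261.2,190,.146))
p=(220+(633-400)/5,160+38/5); print("flange",p,onz(b,*p,.06))
```

```text
[0.46036462 0.31509689 0.14469037] [np.float64(6.823950375057926e-05), np.float64(6.823950375061703e-05)]
[0.46044692 0.3148684  0.146     ] [0.46064678 0.31505444 0.146     ]
flange (266.6, 167.6) [0.46003203 0.31477314 0.06      ]
```

Stylus axis is (0.4605, 0.315), with its top at 0.1447 (given 0.146). The flange lies on the same axis, so it stands upright.

Emit:
arm_command --pt "12 5 -8 0.004 -0.005 0 1" --pt "9 3 -8 0 0 0 1" --pt "2 1 -8 0 0 0 1" --pt "0 0 0 0 0 0 1" --pt "0 0 0 0 0 0 1"

```text
time: 10.65
ee_pos: [0.4609, 0.3129, 0.1989]
orientation: [0.0, 0.998, -0.065, 0.0]
force: [0.4, -0.3, 0.3]
width: 0.0853
```

```bash
python3 st.py
```

```text
10.65 [460.9 312.9 198.9] yaw -7.42 tilt z [ 0.     -0.0005] F [ 0.4 -0.3  0.3] 0.0853
```

Emit:
arm_command --pt "0 1 -20 0 0 0 1" --pt "0 1 -25 0 0 0 1" --pt "0 0 -25 0 0 0 1" --pt "0 0 -15 0 0 0 1" --pt "0 0 0 0 0 0 1"

```text
time: 11.07
ee_pos: [0.4605, 0.315, 0.1149]
orientation: [-0.001, 0.998, -0.065, 0.003]
force: [-0.0, -0.2, 1.1]
width: 0.0853
```

```bash
python3 st.py
```

```text
11.0667 [460.5 315.  114.9] yaw -7.4 tilt z [0.0058 0.0023] F [-0.  -0.2  1.1] 0.0853
```

Emit:
arm_command --pt "0 0 -6 -0.002 0.005 0 1" --pt "0 0 -5 0 0 0 1" --pt "0 0 -4 0 0 0 1" --pt "0 0 0 0 0 0 1" --pt "0 0 0 0 0 0 1"

```text
time: 11.48
ee_pos: [0.4615, 0.3157, 0.1022]
orientation: [-0.001, 0.998, -0.064, 0.002]
force: [-0.8, -0.5, 0.3]
width: 0.0854
```

```bash
python3 st.py;python3 -c "
from h import *
i,im=snap('wrist','pics/w10.png')"
```

```text
11.4833 [461.5 315.7 102.2] yaw -7.38 tilt z [0.0041 0.002 ] F [-0.8 -0.5  0.3] 0.0854
```

View pics/w10.png

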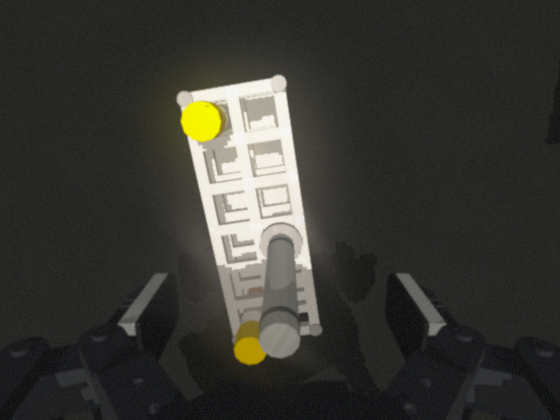

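The handle at (280,335) stands centred between the jaws. I close on it.

Emit:
arm_command --pt "-0.5 0 -3 -0.002 0.004 0 1" --pt "0 0 0 0 0 0 -1" --pt "0 0 0 0 0 0 -1" --pt "0 0 0 0 0 0 -1" --pt "0 0 0 0 0 0 -1" --grip_force 80

```text
time: 11.95
ee_pos: [0.4618, 0.3161, 0.1006]
orientation: [-0.001, 0.998, -0.064, 0.001]
force: [-0.5, 0.1, 0.1]
width: 0.0387
```

Emit:
arm_command --pt "0 0 0 0 0 0 -1" --pt "0 0 0 0 0 0 -1" --pt "0 0 0 0 0 0 -1" --pt "0 0 0 0 0 0 -1" --pt "0 0 0 0 0 0 -1"

```text
time: 12.37
ee_pos: [0.4619, 0.3163, 0.1009]
orientation: [-0.001, 0.998, -0.064, 0.001]
force: [0.5, 0.3, 0.4]
width: 0.0126
```

```bash
python3 st.py
```

```text
12.3667 [461.9 316.3 100.9] yaw -7.38 tilt z [0.003  0.0016] F [0.5 0.3 0.4] 0.0126
```

Emit:
arm_command --pt "0 0 5 0 0 0 -1" --pt "0 0 15 0 0 0 -1" --pt "0 0 20 0 0 0 -1" --pt "0 0 20 0 0 0 -1" --pt "0 0 10 0 0 0 -1"

```text
time: 12.78
ee_pos: [0.4594, 0.3148, 0.1707]
orientation: [0.002, 0.998, -0.064, -0.002]
force: [0.3, 0.3, -0.2]
width: 0.0123
```

```bash
python3 st.py;python3 -c "
from h import *
i,im=snap('wrist','pics/w11.png')
i,im=snap('scene','pics/s2.png');cv2.imwrite('pics/s2c.png',cv2.resize(im[200:320,380:540,::-1],(800,600)))"
```

```text
12.7833 [459.4 314.8 170.7] yaw -7.39 tilt z [-0.0052 -0.0027] F [ 0.3  0.3 -0.2] 0.0123
```

View pics/w11.png

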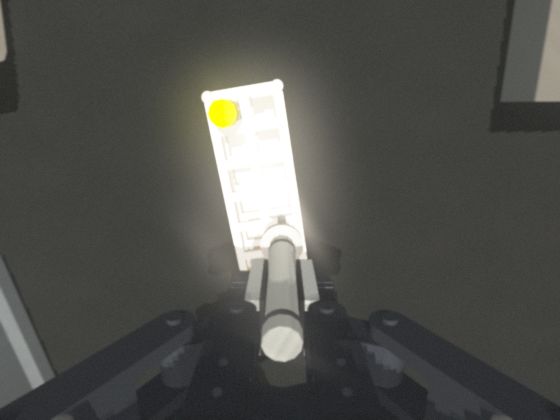

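View pics/s2c.png

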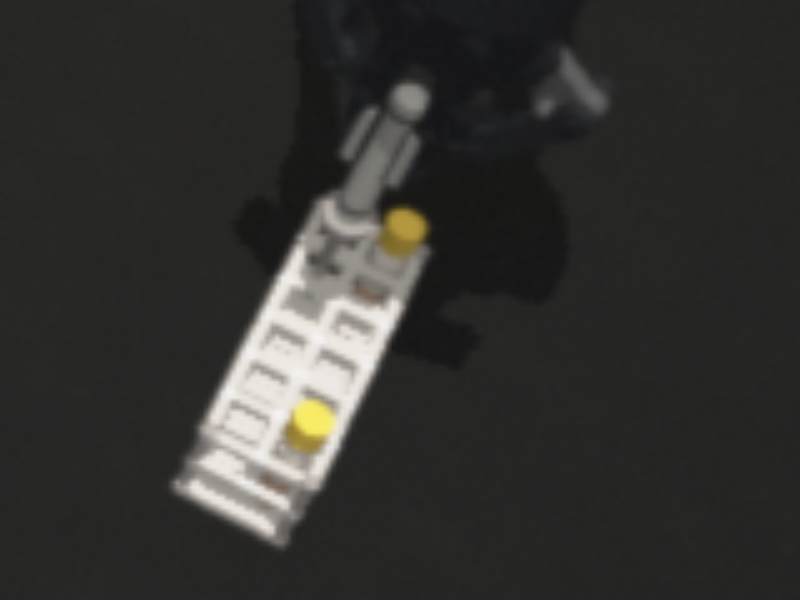

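Lifted cleanly and both tubes stand. I measure the stylus axis in the tool.

Run:
```python
from h import *
from scipy.spatial.transform import Rotation as R
i,im=load("pics/w11.png")
s=ctrl.get_state();q=s["orientation"];M=R.from_quat([q[1],q[2],q[3],q[0]]).as_matrix();p=np.array([.4594,.3148,.1707])
print(s["ee_pos"])
c=im[200:380,200:360]; cv2.imwrite("pics/w11c.png",cv2.resize(c,(533,600),interpolation=cv2.INTER_CUBIC))
for uv,dz in [((282,338.5),.0451),((281,238),-.0409)]:
    print(((onz(i,*uv,p[2]+dz)-p)@M).round(4))
print("expected flange px for x off 0,-1.4:",[proj(i,p+M@np.array([x,0,.041])) for x in (0,-.0014)],"top",[proj(i,p+M@np.array([x,0,-.045])) for x in (0,-.0014)])
```

```text
[0.45983542 0.31500278 0.17056918]
[ 0.0014  0.0008 -0.0451]
[0.0031 0.0004 0.0409]
expected flange px for x off 0,-1.4: [array([280.21935653, 243.15604886]), array([280.22302995, 245.50863107])] top [array([279.43561801, 341.9275027 ]), array([279.44491578, 345.59550374])]
```

View pics/w11c.png

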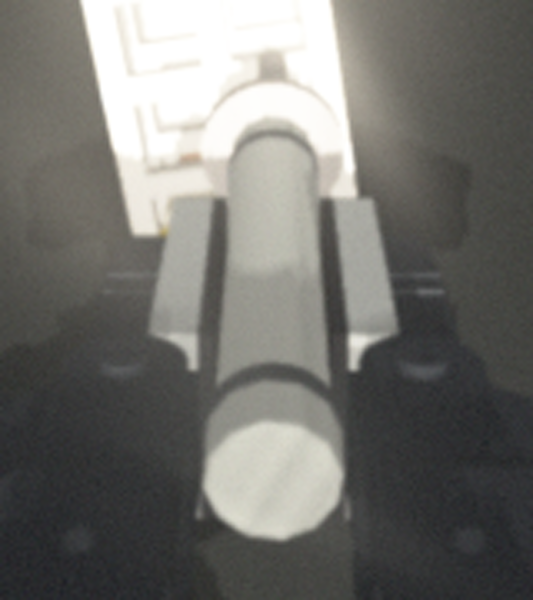

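Emit:
arm_command --pt "0 0 20 0.002 -0.005 0 -1" --pt "10 -10 25 0 0 0 -1" --pt "10 -30 20 0 0 0 -1" --pt "12 -38 5 0 0 0 -1" --pt "12 -38 0 0 0 0 -1"

```text
time: 13.3
ee_pos: [0.4999, 0.2009, 0.2384]
orientation: [0.001, 0.998, -0.059, -0.003]
force: [0.4, 0.7, -0.4]
width: 0.0122
```

The enlarged crop puts the top at (282,344) and flange at (281,244), so the stylus axis is within 1 mm of the tool axis and parallel to it. I carry it to above the hole.

Emit:
arm_command --pt "15 -35 0 0 0 0 -1" --pt "15 -38 0 0 0 0 -1" --pt "12 -35 0 0 0 0 -1" --pt "6 -15 0 0 0 0 -1" --pt "0 -3 0 0 0 0 -1"

```text
time: 13.72
ee_pos: [0.549, 0.063, 0.2347]
orientation: [0.002, 0.998, -0.061, -0.005]
force: [0.0, 0.2, -0.9]
width: 0.0125
```

```bash
python3 st.py
```

```text
13.7167 [549.   63.  234.7] yaw -6.99 tilt z [-0.0103 -0.0038] F [ 0.   0.2 -0.9] 0.0125
```

Emit:
arm_command --pt "2 2 0 0.004 -0.01 0 -1" --pt "0 0 -10 0 0 0 -1" --pt "0 0 -15 0 0 0 -1" --pt "0 0 -10 0 0 0 -1" --pt "0 0 0 0 0 0 -1"

```text
time: 14.13
ee_pos: [0.5487, 0.0682, 0.1941]
orientation: [-0.001, 0.998, -0.061, -0.002]
force: [-0.3, -0.3, -1.3]
width: 0.012
```

```bash
python3 st.py;python3 -c "
from h import *
i,im=snap('scene','pics/s3.png');cv2.imwrite('pics/s3c.png',cv2.resize(im[170:290,270:430,::-1],(800,600),interpolation=cv2.INTER_CUBIC))
i,im=snap('wrist','pics/w12.png')"
```

```text
14.1333 [548.7  68.2 194.1] yaw -6.95 tilt z [-0.0038  0.0023] F [-0.3 -0.3 -1.3] 0.012
```

View pics/s3c.png

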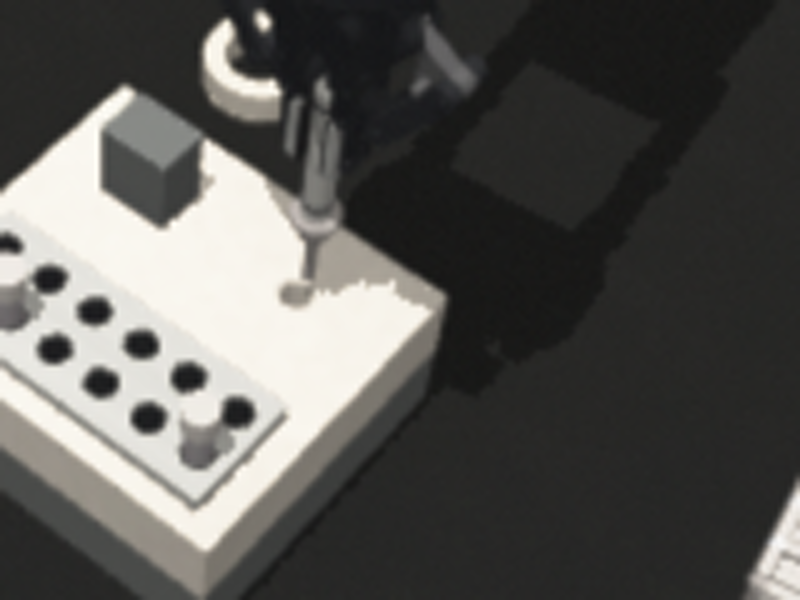

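View pics/w12.png

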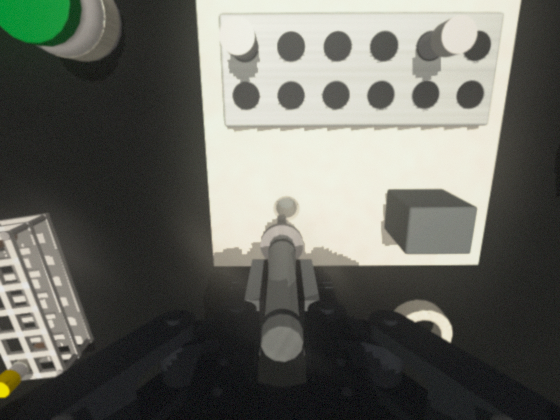

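Run:
```python
from h import *
a,im=load("pics/s3.png");b,w=load("pics/w12.png")
cv2.imwrite("pics/x.png",np.hstack([cv2.resize(im[215:240,315:345],(360,300),interpolation=cv2.INTER_CUBIC),cv2.resize(w[190:240,255:315],(360,300),interpolation=cv2.INTER_CUBIC)]))
print(onz(a,331.6,227,.103),onz(a,329.2,228.8,.092),onz(b,282,217,.103),onz(b,286.5,207,.092))
```

```text
[0.55285182 0.07328012 0.103     ] [0.55323023 0.06799111 0.092     ] [0.54768616 0.06777244 0.103     ] [0.55131502 0.06409037 0.092     ]
```

View pics/x.png

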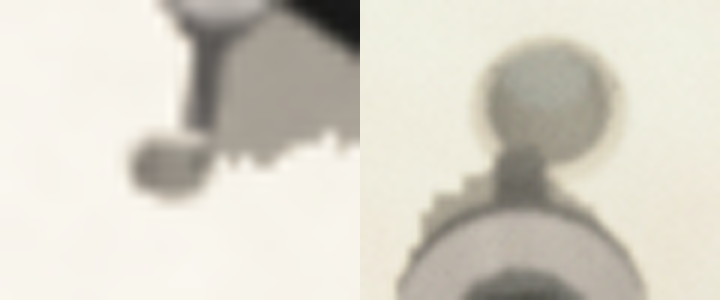

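The picture and the pose agree: the tip needs about +3 mm in x and -3.5 mm in y.

Emit:
arm_command --pt "2.5 -3 0 -0.002 -0.004 0 -1" --pt "0 0 0 0 0 0 -1" --pt "0 0 0 0 0 0 -1" --pt "0 0 0 0 0 0 -1" --pt "0 0 0 0 0 0 -1"

```text
time: 14.65
ee_pos: [0.5531, 0.067, 0.1983]
orientation: [-0.0, 0.998, -0.059, 0.004]
force: [0.0, -0.8, -0.7]
width: 0.0122
```

```bash
python3 st.py
```

```text
14.65 [553.1  67.  198.3] yaw -6.76 tilt z [0.0075 0.0002] F [ 0.  -0.8 -0.7] 0.0122
```

Emit:
arm_command --pt "-1.5 -2.3 -2 0 0.007 0 -1" --pt "0 0 -3 0 0 0 -1" --pt "0 0 -3 0 0 0 -1" --pt "0 0 0 0 0 0 -1" --pt "0 0 0 0 0 0 -1"

```text
time: 15.07
ee_pos: [0.5516, 0.0642, 0.19]
orientation: [-0.0, 0.998, -0.059, 0.0]
force: [-0.1, 0.0, -0.7]
width: 0.012
```

```bash
python3 st.py
```

```text
15.0667 [551.6  64.2 190. ] yaw -6.79 tilt z [0.0007 0.0002] F [-0.1  0.  -0.7] 0.012
```

Aligned and upright. I descend.

Emit:
arm_command --pt "0 0.3 -4 0 0 0 -1" --pt "0 0 -4 0 0 0 -1" --pt "0 0 -4 0 0 0 -1" --pt "0 0 -3 0 0 0 -1" --pt "0 0 0 0 0 0 -1"

```text
time: 15.48
ee_pos: [0.5514, 0.0645, 0.173]
orientation: [-0.0, 0.998, -0.059, 0.0]
force: [-0.1, -0.1, -0.6]
width: 0.0122
```

```bash
python3 st.py;python3 -c "
from h import *
i,im=snap('wrist','pics/w13.png');cv2.imwrite('pics/w13c.png',cv2.resize(im[160:310,200:400,::-1],(800,600),interpolation=cv2.INTER_CUBIC))"
```

```text
15.4833 [551.4  64.5 173. ] yaw -6.8 tilt z [0.0001 0.0003] F [-0.1 -0.1 -0.6] 0.0122
```

View pics/w13c.png

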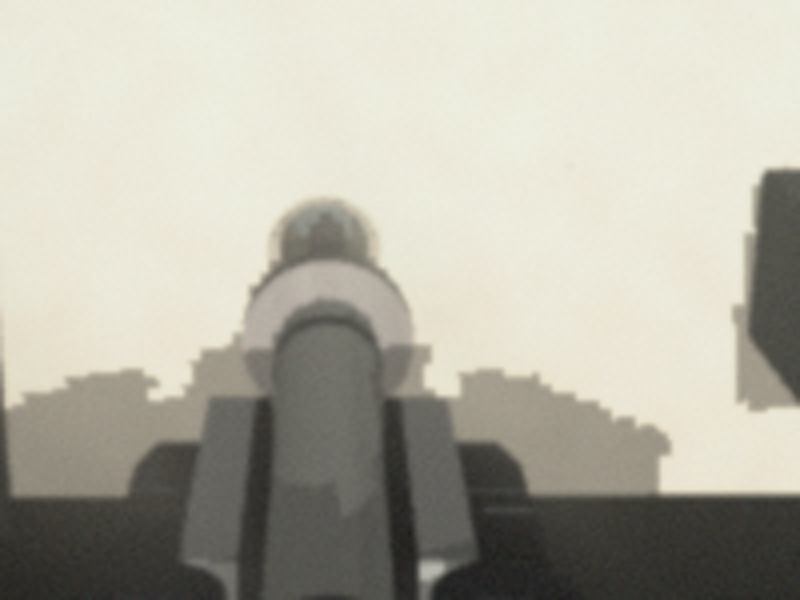

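The shaft is centred in the hole at (325,225) in the crop, and there's no side force. I carry on to the button.

Emit:
arm_command --pt "0 0 -4 0 0 0 -1" --pt "0 0 -4 0 0 0 -1" --pt "0 0 -3 0 0 0 -1" --pt "0 0 -2 0 0 0 -1" --pt "0 0 -2 0 0 0 -1"

```text
time: 15.95
ee_pos: [0.5521, 0.0645, 0.1578]
orientation: [-0.0, 0.998, -0.059, 0.001]
force: [-1.6, 0.8, 2.7]
width: 0.0122
```

```bash
python3 st.py
```

```text
15.95 [552.1  64.5 157.8] yaw -6.79 tilt z [0.0022 0.0002] F [-1.6  0.8  2.7] 0.0122
```

Emit:
arm_command --pt "0 0 -2 0 0 0 -1" --pt "0 0 -2 0 0 0 -1" --pt "0 0 -1.5 0 0 0 -1" --pt "0 0 -1 0 0 0 -1" --pt "0 0 -1 0 0 0 -1"

```text
time: 16.37
ee_pos: [0.5528, 0.0644, 0.1546]
orientation: [-0.0, 0.998, -0.059, 0.003]
force: [-3.8, -0.8, 7.5]
width: 0.0122
```

```bash
python3 st.py
```

```text
16.3667 [552.8  64.4 154.6] yaw -6.78 tilt z [ 0.0066 -0.0002] F [-3.8 -0.8  7.5] 0.0122
```

The force has passed 5 N and z matches full travel (155 expected). I push slightly more and hold.

Emit:
arm_command --pt "-0.5 0 -1.5 0 0 0 -1" --pt "0 0 -1.5 0 0 0 -1" --pt "0 0 -1.5 0 0 0 -1" --pt "0 0 -1.5 0 0 0 -1" --pt "0 0 -1.5 0 0 0 -1"

```text
time: 16.78
ee_pos: [0.5526, 0.0645, 0.1545]
orientation: [0.0, 0.998, -0.059, 0.006]
force: [-4.3, 0.3, 12.6]
width: 0.0119
```

```bash
python3 st.py;python3 -c "
from h import *
i,im=snap('scene','pics/s4.png');cv2.imwrite('pics/s4c.png',cv2.resize(im[170:290,230:390,::-1],(800,600),interpolation=cv2.INTER_CUBIC))
i,im=snap('top','pics/t4.png');i,im=snap('wrist','pics/w14.png')";python3 st.py
```

```text
16.7833 [552.6  64.5 154.5] yaw -6.74 tilt z [ 0.0126 -0.0008] F [-4.3  0.3 12.6] 0.0119
16.9333 [552.5  64.5 154.5] yaw -6.74 tilt z [ 0.0125 -0.0008] F [-4.5 -0.3 12.1] 0.012
```

View pics/s4c.png

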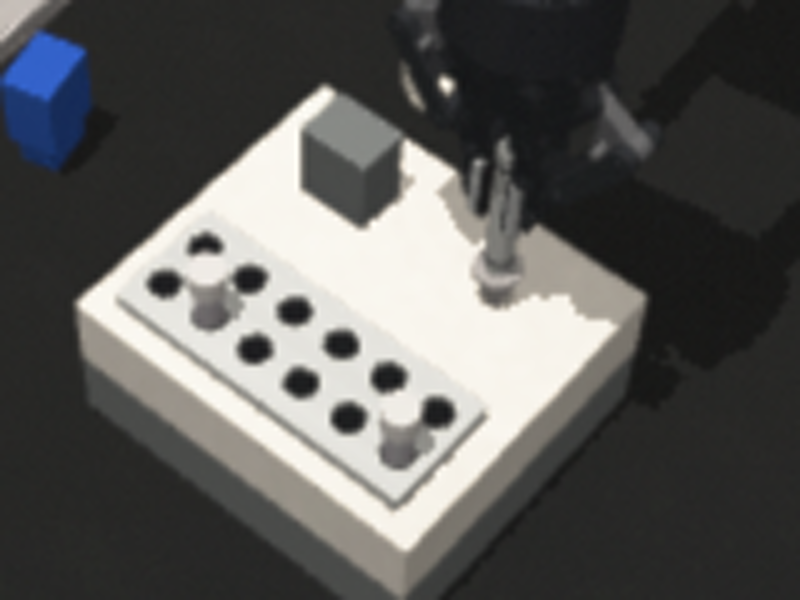

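View pics/t4.png

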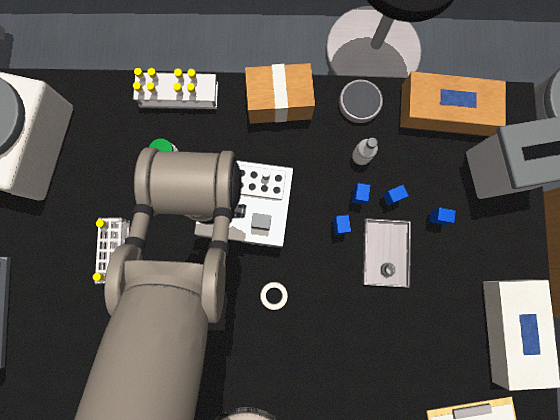

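View pics/w14.png

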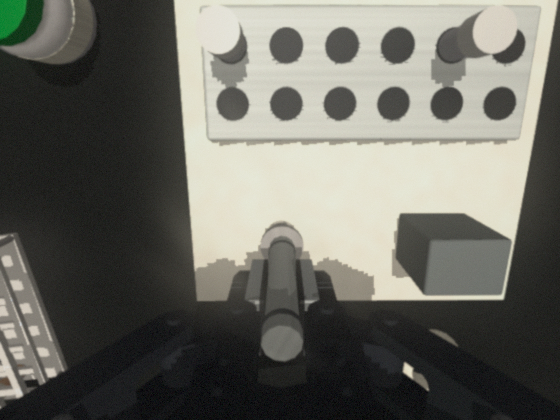

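```bash
python3 -c "
from rig import close_job
print(close_job())"; python3 st.py
```

```text
the job is handed in; nothing more can be done
None
the job is handed in; nothing more can be done
```

I plugged the grey module into the heater's socket and let it go. I then took the stylus out of the rack and pressed the reset button down with it. The job was handed in at about 17 s with the stylus still gripped and pushing; no verdict was reported.

**Module:** it came to rest with the tool at z 99.0 mm (99.4 mm predicted) and about 25 N of contact. After release it sat flush on the panel in the pictures, square to the socket.

**Stylus and button:**
- The tip worked out at z 63.6 mm, against 64 mm for the button fully down.
- The upward force held steady at 12 N; full travel needs only 5 N.
- The tool was about 0.013 rad from vertical and the shaft was centred in the hole.

**Bystanders:** the tubes, cap, tape and bottle showed no movement in the last pictures. The jar was partly hidden by the arm, but what was visible looked untouched.

**Disagreements:**
- The first heights from the two fixed cameras came out about 6 mm low, so I used the wrist camera's measurements instead.
- The gripper read 12 mm on the 14 mm handle.
- A sideways force of about 4 N remained at the end.

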